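# Start a test reading on the bench reader

## Robot

A 6-joint arm with a two-finger parallel gripper is mounted at the origin on a cart in front of the work surface, level with it; the furniture and walls round the work are solid. World frame = base frame: x ahead of the robot, y to its left, z up, the work surface at z = 0. Lengths are in m, angles in rad, forces in N, time in s.
With the tool pointing down it reaches from about 0.3 to 0.775 m from the base axis. Payload 14.6 kg.
Tool frame: the origin (TCP) lies on the centre line of the jaws, within the pads' length; the fingertips stand ctrl.tcp_to_tips ahead of it and the grasp point (between the pads) lies 2 mm behind it (ctrl.tcp_to_tips is the distance from the TCP to the fingertips, in m); z points along the fingers, y is the line along which they close (so a half turn about z gives the same grasp; the last joint's range is limited). The gripper opens to 94 mm and grips with 3 to 60 N. Pads are 16 mm wide; open, the fingers measure 119 mm over their backs; the gripper's body (75 mm by 177 mm) begins 78 mm behind the grasp point.
Start: joints at [-1.272, 0.3, 1.521, -0, 1.321, -0.067], TCP at [0.197, -0.514, 0.183] pointing down, gripper open.
Joint ranges: [-3.03, 3.03], [-0.79, 2.21], [0.23, 2.52], [-1.04, 4.18], [0, 3.07], [-2.55, 2.55]. Speed limits (rad/s): [2.22, 2.22, 2.57, 3.14, 3.14, 3.14].

## Interface

Orientations are given as [roll, pitch, yaw] about the fixed x, y, z axes, in that order (R = Rz(yaw) Ry(pitch) Rx(roll)).
In Python, from station import telemetry, viewer, hand_in, ctrl gives the robot as it stands.
- The arm moves only by the tool step_arm, never from a script. Its argument "plan" is a list of rows, each an object of numbers: "dx", "dy", "dz": the shift along the tool's x, y, z scaled (see below); "rx", "ry", "rz": the turn, a rotation vector about the tool's x, y, z scaled (see below); "claw": the closure, from 0 (fully open) to 1 (shut). In form: [{"dx": .., "dy": .., "dz": .., "rx": .., "ry": .., "rz": .., "claw": ..}, ...]. A call has 1 to 10 rows; each row shifts and turns the commanded pose from where the row before left it, along the tool's axes as they then stand; what a row does not reach is not made up. The controller multiplies each number of a shift by 0.1 m and each number of a turn by 90 degrees. A row lasts 1/10 s, in which the tool goes at most 50 mm and 8.59 degrees, less where a joint would pass 70% of its speed; a pose out of reach is approached as far as the arm can. A call with a number of a shift or a turn outside -1 to 1 is refused whole. A call with a gripper value outside its range is refused whole. The fingers move at their own pace and stop on an object; "grip_force" is the grip in N (left out, the last holds). Time passes only in rows, so rows that do not move let the fingers close. It gives the time, the measured TCP pose, the force, the opening and the grip force at its end, in the units of the state.
- telemetry.get_obs(): the state, without advancing time (a new reading comes with each control period).
- viewer.camera(name): name is "side" or "top"; returns a dict with "img" (420x560x3 uint8, red, green, blue), "z_map" (420x560 float32, m along the optical axis (not along the pixel's ray), 0 where there is no reading), "fx", "fy", "cx", "cy" (pixels), "dist" ([k1, k2, p1, p2, k3] as OpenCV has them; the pictures are not rectified), "R" (3x3) and "t" (3): a world point X has camera coordinates R X + t. Camera axes: x right, y down, z forward; pixel columns grow to the right and rows downward; lengths in m; the calibration is good to about 2 mm. A picture is of the moment at which its call begins.
- hand_in(): hands the job in; it is judged then, once.
Trained networks look in a picture, given as the dict that the camera call returned (one of the last four; its "shot" number tells which), for a name from the list of things; names that differ only in an ending like _2 or _b are one class to them, and where a whole thing is asked for, a point or a joint stands for the part that bears it (a point fixed in the world has none). Each returns a list of dicts, best first, with "score" (0 to 1); they miss things now and then, are a little off and sometimes report something else, mostly with a low value. They report only what shows in the picture. A call takes as long as a camera call.
- viewer.recognise(target, picture): "rect" ([left, top, right, bottom] in pixels, round what is visible of it).
The state is a dict: "time_s": time; "qpos": joint angles; "joint_vel": joint speeds; "tau": joint torques, N m; "ee_pos": TCP position; "eef_rot": TCP orientation; "force": force on the tool from outside, world axes, zero at the start; "moment": the same for the moment, N m; "grip_width": finger opening in m; "grip_force": force on a finger pad.
Only numpy, scipy, OpenCV 4.12 (cv2) and the standard library are available. Lean on these libraries where they do the work, as an engineer would, in place of code of your own. Each camera call takes 0.05 s, during which the arm holds its last target. There are 200 camera calls.

## Task

Start a reading on the bench reader, using only your fingertips: first switch it on by pressing the raised rear end of its rocker all the way down, then push the cassette tray at the front fully home, then press the large round start key fully down and hold it there for a full second before letting it come up. Do not press the square key, and do not lift or shift the two dropper bottles, the pen or the swab packet that lie round the reader. At the end the rocker must be on, the tray home and the keys up.

Things in the scene. Friction and masses are not known exactly. Their poses are not given: they have to be found in the camera images.
- reader: white bench reader fixed to the table, 130 mm deep (x), 230 wide (y), flat top at z 52 mm, a display hump to z 78 mm behind x +33. Origin: centre of its underside on the table; own +x points from front to rear, away from the robot, +y left. On the top at x -20, y -70, 0, +70 mm stand three white plinths (56 x 48 x 6 mm) with the rocker, round key and square key, in changing order
- rocker (a joint): power rocker, a grey V-shaped paddle 50 mm long (along the reader's x) and 26 mm wide, on a hinge along the reader's y. 0 rad = off: front half level, rear half rising rearward; 0.4 rad = on: rear half level, front half rising. Stays where it is left; about 4 N down on its rear end moves it
- rocker_rear (a point): point on top of the rocker's rear half, 18 mm from its hinge and 7 mm from its rear end; moves with the rocker. Off: z about 71 mm; on: z about 64 mm
- rocker_rear_on (a point): fixed point beneath: where the rear half's top surface lies when the rocker is fully on, 18 mm behind the hinge, 64 mm above the table
- tray (a joint): cassette tray that slides along the reader's +x into its front; m, 0 = 40 mm out, 0.040 = fully home against a stop, the panel touching the housing. Stays where it is left; about 3 N pushes it
- tray_front (a point): centre of the front (outer) face of the tray's upright front panel, moves with the tray; the panel is 100 mm wide (y), 36 mm tall (z 9 to 45 mm) and 12 mm thick. A test cassette lies fixed in the tray behind it. With the tray home this point is 77 mm in front of the reader's origin, at z 27 mm
- start_key (a joint): large round start key, 36 mm across, grey: travels 6 mm straight down on a spring, about 1 N at first touch rising to 5 N at the bottom stop; joint value in m, 0 = up, 0.006 = fully down; springs back when let go
- start_key_top (a point): centre of the round key's top face, 66 mm above the table when up
- square_key (a joint): square key, 28 mm across, grey, not to be pressed: travels 6 mm down as the round one does; m, 0 = up
- square_key_top (a point): centre of the square key's top face, 66 mm above the table when up
- dropper_white: loose dropper bottle with a white cap, 24 mm across, 67 mm tall, standing in front of the reader to the right of the tray; origin at the centre of its underside
- dropper_green: loose dropper bottle with a green cap, 24 mm across, 67 mm tall, standing in front of the reader to the left of the tray; origin at the centre of its underside
- pen: loose black marker, 140 mm long (own y), 16 mm thick, lying fore and aft to the right of the reader; origin at the centre of its underside
- swab: loose flat swab packet, 175 mm long (own y), 31 mm wide, 8 mm thick, lying fore and aft to the left of the reader; origin at the centre of its underside

How it is judged:
On the way, in this order (a step that is already met when the one before it is completed fails the run):
1. the rocker is switched on (value of joint rocker above 0.32 rad), for 0.1 s.
2. the tray is pushed home (value of joint tray above 0.037 m), for 0.1 s.
3. the round start key is held down (value of joint start_key above 0.0042 m), for 0.8 s.
At the end, for the whole second after the job is handed in: rocker on (above 0.32 of 0.4 rad), tray home (within 3 mm of its stop), both keys up (less than 1.5 mm down), and the two bottles, pen and swab packet within 20 mm of where they started (value of joint rocker above 0.32 rad and value of joint tray above 0.037 m and value of joint each of start_key, square_key below 0.0015 m and distance of each of dropper_white, dropper_green, pen, swab from where it was at the start of the episode below 0.02 m); the robot touches nothing.
It fails at once if the square key is pressed more than 2.5 mm (value of joint square_key above 0.0025 m).
It fails at once if the tray is pushed home while the rocker is off (value of joint tray above 0.037 m and value of joint rocker below 0.2 rad).
It fails at once if the start key is pressed before the rocker is on and the tray home (value of joint start_key above 0.003 m and (value of joint rocker below 0.2 rad or value of joint tray below 0.034 m)).
It fails at once if a bottle, the pen or the swab packet is shifted more than 20 mm or lifted (distance of any of dropper_white, dropper_green, pen, swab from where it was at the start of the episode above 0.02 m or height (world z) of any of dropper_white, dropper_green, pen, swab above 0.015 m).
It also fails if it takes over 45 s, if anything falls off the work surface, if the arm or the gripper's body presses on something with over 40 N, if the wrist force passes 120 N, or if a joint passes its speed limit or range.

## Working session

There is one attempt and no reset: what is moved stays moved. The work goes in short steps, Python scripts to look and compute and a tool call to move; the robot and the scene stay as the last step left them, time stands still between calls to the robot, and variables do not carry over. Pictures are saved under pics/ and viewed, at most 10 in all, crops included, and the job is handed in when it is done.

Besides the shell and the picture viewer there is one more tool, called after "Request:" by a JSON object that holds its "op" and its "data", one argument or row to a line. step_arm: Moves the arm, as the interface text tells. Shifts and turns lie within -1 to 1; 1 stands for 0.1 m of shift or 90 degrees of turn. Its arguments: {"type":"object","properties":{"plan":{"type":"array"},"grip_force":{"type":"number"}},"required":["plan"]}

```bash
mkdir -p pics
cat > h.py <<'E'
from station import telemetry, viewer, hand_in, ctrl
import numpy as np, cv2
def K(p): return np.array([[p['fx'],0,p['cx']],[0,p['fy'],p['cy']],[0,0,1.]])
def world(p,u,v,z=None):
    """pixel -> world, by depth map, or on the plane z"""
    n=cv2.undistortPoints(np.array([[[u,v]]],float),K(p),np.array(p['dist'],float))[0,0]
    R=np.array(p['R']);t=np.array(p['t']);d=np.array([n[0],n[1],1.])
    if z is None:
        w=p['z_map'][int(v)-1:int(v)+2,int(u)-1:int(u)+2]; s=np.median(w)
    else:
        c=-R.T@t; r=R.T@d; s=(z-c[2])/r[2]
    return R.T@(d*s-t)
E
python3 - <<'E'
from h import *
print(ctrl.tcp_to_tips, telemetry.get_obs())
a={n:viewer.camera(n) for n in('top','side')}
for n,p in a.items():
    cv2.imwrite(f'pics/{n}0.png',p['img'][:,:,::-1])
    print(n,'cam',-np.array(p['R']).T@p['t'])
    for k in ['reader','rocker','tray','start_key','square_key','dropper_white','dropper_green','pen','swab']:
        r=viewer.recognise(k,p)[:2]
        for q in r:
            l,t,ri,b=q['rect'];u,v=(l+ri)/2,(t+b)/2
            print(k,round(q['score'],2),np.round(q['rect']),np.round(world(p,u,v),3))
E
```

```text
0.017 {'time_s': 0.0, 'qpos': array([-1.27159852e+00,  3.00484560e-01,  1.52159915e+00, -2.41493777e-05,
        1.32068643e+00, -6.65908269e-02]), 'joint_vel': array([-0.00094519,  0.00073129, -0.00018207, -0.00108047,  0.00115274,
       -0.00011179]), 'tau': array([-1.27093477e-03, -5.31800687e+01, -3.52736199e+01,  7.07779988e-02,
        2.43757601e-02, -1.24771150e-04]), 'ee_pos': array([ 0.19663572, -0.51333256,  0.18197132]), 'eef_rot': array([-3.14041621e+00, -5.50131811e-05,  3.65794597e-01]), 'force': array([ 0.89606779, -0.43874985,  0.1729987 ]), 'moment': array([ 0.02718874, -0.02371945, -0.00509458]), 'grip_force': 0.0, 'grip_width': 0.09364814147590766}
top cam [ 0.42001075 -0.00791043  0.97606384]
reader 0.83 [219. 164. 341. 261.] [ 0.56  -0.023  0.065]
rocker 0.85 [236. 202. 250. 226.] [0.559 0.047 0.065]
tray 0.62 [254. 236. 307. 264.] [ 0.493 -0.023  0.028]
start_key 0.81 [306. 200. 328. 221.] [ 0.563 -0.092  0.066]
square_key 0.55 [276. 204. 288. 220.] [ 0.562 -0.027  0.065]
dropper_green 0.49 [218. 257. 233. 268.] [0.47  0.081 0.056]
pen 0.92 [354. 172. 365. 240.] [ 0.577 -0.183  0.015]
pen 0.18 [272. 205. 285. 221.] [ 0.56  -0.02   0.067]
swab 0.79 [177. 177. 207. 260.] [0.561 0.152 0.007]
side cam [ 0.14880214 -0.7923237   0.51255586]
reader 0.89 [246. 185. 371. 278.] [ 0.555 -0.077  0.064]
rocker 0.65 [269. 198. 291. 212.] [0.558 0.046 0.064]
tray 0.93 [245. 229. 287. 264.] [ 0.478 -0.06   0.045]
start_key 0.61 [267. 195. 295. 209.] [0.566 0.058 0.064]
start_key 0.53 [308. 231. 325. 242.] [ 0.558 -0.101  0.065]
square_key 0.64 [289. 215. 309. 225.] [ 0.561 -0.031  0.065]
square_key 0.44 [308. 230. 325. 242.] [ 0.56  -0.099  0.066]
dropper_white 0.74 [279. 257. 292. 291.] [ 0.474 -0.147  0.039]
dropper_green 0.71 [229. 206. 241. 234.] [0.472 0.077 0.036]
pen 0.85 [311. 270. 387. 295.] [ 0.576 -0.185  0.013]
swab 0.55 [223. 211. 256. 220.] [0.51  0.15  0.004]
```

View pics/top0.png

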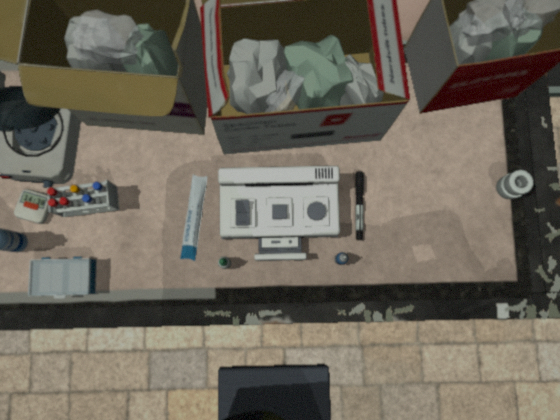

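View pics/side0.png

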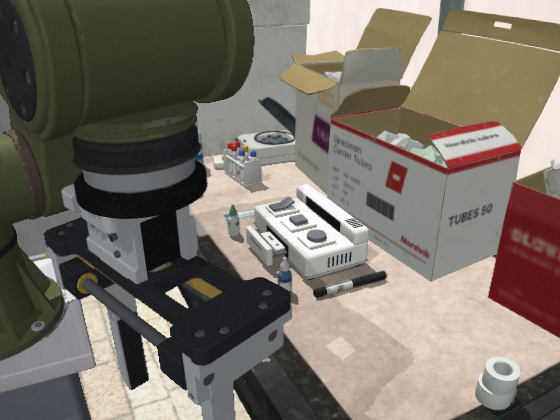

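The pictures show the rocker on the left plinth (top image 243,213), the square key in the centre (281,212) and the round key on the right (317,211). The tray is out at (281,256), with the green bottle at (224,263), the white bottle at (341,259), the pen at (360,205) and the swab at (195,217). I'll refine the reader pose next.

Run:
```python
from h import *
p=viewer.camera('top')
R=np.array(p['R']);t=np.array(p['t'])
uu,vv=np.meshgrid(np.arange(560),np.arange(420))
n=cv2.undistortPoints(np.stack([uu,vv],-1).reshape(-1,1,2).astype(float),K(p),np.array(p['dist'],float)).reshape(-1,2)
z=p['z_map'].reshape(-1)
W=((np.c_[n,np.ones(len(n))]*z[:,None]-t)@R).reshape(420,560,3)
g=p['img'].max(2)
def rep(name,m):
    m=m.astype(np.uint8); c=W[m>0]; r=cv2.minAreaRect((c[:,:2]*1000).astype(np.float32)); print(name,len(c),c.mean(0).round(4),'z',np.percentile(c[:,2],[5,50,95]).round(3),'rect',np.round(r[0],1),np.round(r[1],1),round(r[2],1))
for nm,(l,tt,r,b) in dict(rocker=(232,198,254,230),square=(270,200,292,224),rnd=(304,198,330,223)).items():
    m=np.zeros(g.shape,bool);m[tt:b,l:r]=1
    rep(nm,m&(g<np.median(g[155:165,0:1])*0+ (g[tt:b,l:r].min()/2+g[tt:b,l:r].max()/2))&(W[...,2]>.055))
Y=W[...,1];X=W[...,0];Z=W[...,2]
box=(Y>-.2)&(Y<.15)&(X>.4)&(X<.66)
rep('hump',box&(Z>.073)&(X>.6)); rep('top',box&(Z>.046)&(Z<.06)&(X>.5))
rep('panel',box&(Z>.035)&(Z<.05)&(X<.5)&(abs(Y+.023)<.06))
for nm,m in (('gb',(abs(Y-.08)<.03)),('wb',abs(Y+.135)<.03)): rep(nm,m&(Z>.02)&(X>.42)&(X<.5))
m=(abs(Y+.02)<.25)&(Z>.1)&(X>.6); print('box min x',np.percentile(X[m],1),np.percentile(Z[m],99))
```

```text
rocker 394 [0.5617 0.0464 0.0718] z [0.058 0.065 0.072] rect [502.5  31.4] [178.5  38.8] 13.2
square 247 [ 0.5617 -0.022   0.0722] z [0.058 0.066 0.068] rect [498.4 -21.7] [ 30.4 157.4] 88.8
rnd 298 [ 0.5617 -0.0911  0.0711] z [0.058 0.066 0.068] rect [504.2 -48.1] [ 35.9 183. ] 53.4
hump 1951 [ 0.6314 -0.0212  0.0772] z [0.074 0.077 0.08 ] rect [631.  -21.8] [228.6  34.4] 89.8
top 5111 [ 0.5681 -0.0224  0.053 ] z [0.049 0.052 0.059] rect [568.7 -22. ] [228.2 100.6] 89.7
panel 339 [ 0.4803 -0.0206  0.0438] z [0.04  0.044 0.047] rect [480.2 -21.3] [99.5 11.8] 88.8
gb 127 [0.4712 0.0857 0.0448] z [0.029 0.04  0.064] rect [472.2  86.9] [23.1 21.6] 44.0
wb 125 [ 0.4744 -0.1381  0.045 ] z [0.031 0.04  0.064] rect [ 475.2 -140.4] [23.6 21.4] 84.5
box min x 0.6943049279080126 0.3350730096612003
```

Request:
{"op": "step_arm", "data": {
  "plan": [
    {"rz": 0.09, "claw": 1},
    {"rz": 0.09, "claw": 1},
    {"rz": 0.053, "claw": 1},
    {"claw": 1}
  ]
}}

```text
$.plan[0]: bad value
```

Request:
{"op": "step_arm", "data": {
  "plan": [
    {"dx": 0, "dy": 0, "dz": 0, "rx": 0, "ry": 0, "rz": 0.09, "claw": 1},
    {"dx": 0, "dy": 0, "dz": 0, "rx": 0, "ry": 0, "rz": 0.09, "claw": 1},
    {"dx": 0, "dy": 0, "dz": 0, "rx": 0, "ry": 0, "rz": 0.053, "claw": 1},
    {"dx": 0, "dy": 0, "dz": 0, "rx": 0, "ry": 0, "rz": 0, "claw": 1}
  ]
}}

```text
time_s: 1.45
ee_pos: [0.1968, -0.5136, 0.1826]
eef_rot: [3.142, -0.0, -0.001]
force: [-0.7, 0.2, 0.4]
grip_width: 0.0656
grip_force: 0.0
```

Request:
{"op": "step_arm", "data": {
  "plan": [
    {"dx": 0.19, "dy": -0.28, "dz": 0, "rx": 0, "ry": 0, "rz": 0, "claw": 1},
    {"dx": 0.19, "dy": -0.28, "dz": 0, "rx": 0, "ry": 0, "rz": 0, "claw": 1},
    {"dx": 0.19, "dy": -0.28, "dz": 0, "rx": 0, "ry": 0, "rz": 0, "claw": 1},
    {"dx": 0.19, "dy": -0.28, "dz": 0, "rx": 0, "ry": 0, "rz": 0, "claw": 1},
    {"dx": 0.19, "dy": -0.28, "dz": 0, "rx": 0, "ry": 0, "rz": 0, "claw": 1},
    {"dx": 0.19, "dy": -0.28, "dz": 0, "rx": 0, "ry": 0, "rz": 0, "claw": 1},
    {"dx": 0.19, "dy": -0.28, "dz": 0, "rx": 0, "ry": 0, "rz": 0, "claw": 1},
    {"dx": 0.19, "dy": -0.28, "dz": 0, "rx": 0, "ry": 0, "rz": 0, "claw": 1},
    {"dx": 0.19, "dy": -0.28, "dz": 0, "rx": 0, "ry": 0, "rz": 0, "claw": 1},
    {"dx": 0.19, "dy": -0.28, "dz": 0, "rx": 0, "ry": 0, "rz": 0, "claw": 1}
  ]
}}

```text
time_s: 2.45
ee_pos: [0.3874, -0.2324, 0.1827]
eef_rot: [3.141, -0.0, 0.003]
force: [0.5, 0.1, 0.3]
grip_width: 0.0004
grip_force: 0.0
```

Request:
{"op": "step_arm", "data": {
  "plan": [
    {"dx": 0.19, "dy": -0.28, "dz": 0, "rx": 0, "ry": 0, "rz": 0, "claw": 1},
    {"dx": 0.19, "dy": -0.28, "dz": 0, "rx": 0, "ry": 0, "rz": 0, "claw": 1},
    {"dx": 0.19, "dy": -0.28, "dz": 0, "rx": 0, "ry": 0, "rz": 0, "claw": 1},
    {"dx": 0.19, "dy": -0.28, "dz": 0, "rx": 0, "ry": 0, "rz": 0, "claw": 1},
    {"dx": 0.19, "dy": -0.28, "dz": 0, "rx": 0, "ry": 0, "rz": 0, "claw": 1},
    {"dx": 0.19, "dy": -0.28, "dz": 0, "rx": 0, "ry": 0, "rz": 0, "claw": 1},
    {"dx": 0.19, "dy": -0.28, "dz": 0, "rx": 0, "ry": 0, "rz": 0, "claw": 1},
    {"dx": 0.19, "dy": -0.28, "dz": 0, "rx": 0, "ry": 0, "rz": 0, "claw": 1},
    {"dx": 0.1, "dy": -0.14, "dz": 0, "rx": 0, "ry": 0, "rz": 0, "claw": 1},
    {"dx": 0, "dy": 0, "dz": 0, "rx": 0, "ry": 0, "rz": 0, "claw": 1}
  ]
}}

```text
time_s: 3.45
ee_pos: [0.5493, 0.0055, 0.1822]
eef_rot: [-3.142, 0.0, 0.004]
force: [-0.3, 0.8, -0.5]
grip_width: 0.0002
grip_force: 0.0
```

Request:
{"op": "step_arm", "data": {
  "plan": [
    {"dx": 0.17, "dy": -0.21, "dz": 0, "rx": 0, "ry": 0, "rz": 0, "claw": 1},
    {"dx": 0.17, "dy": -0.21, "dz": 0.1, "rx": 0, "ry": 0, "rz": 0, "claw": 1},
    {"dx": 0, "dy": 0, "dz": 0.3, "rx": 0, "ry": 0, "rz": 0, "claw": 1},
    {"dx": 0, "dy": 0, "dz": 0.3, "rx": 0, "ry": 0, "rz": 0, "claw": 1},
    {"dx": 0, "dy": 0, "dz": 0.12, "rx": 0, "ry": 0, "rz": 0, "claw": 1},
    {"dx": 0, "dy": 0, "dz": 0, "rx": 0, "ry": 0, "rz": 0, "claw": 1}
  ]
}}

```text
time_s: 4.05
ee_pos: [0.582, 0.0454, 0.0995]
eef_rot: [3.141, 0.003, -0.0]
force: [0.0, -0.9, 0.8]
grip_width: 0.0003
grip_force: 0.0
```

Run:
```python
from h import *
p=viewer.camera('side'); cv2.imwrite('pics/s1.png',cv2.resize(p['img'][150:310,180:400,::-1],None,fx=3,fy=3,interpolation=2))
```

```text
(no output)
```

View pics/s1.png

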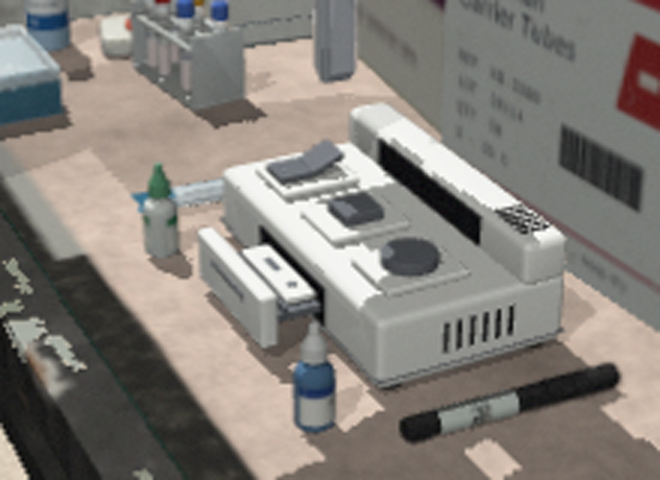

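The side view shows the rocker off (crop 310,160), the tray out, and a fingertip ending at crop (335,78). That looks too high for the measured TCP, so I'll check it.

Run:
```python
from h import *
o=telemetry.get_obs(); print(o['time_s'],o['ee_pos'],o['eef_rot'],o['force'])
p=viewer.camera('side')
e=o['ee_pos']
for z in(.017,0):
    q=cv2.projectPoints((e-[0,0,z]).reshape(1,3),cv2.Rodrigues(np.array(p['R']))[0],np.array(p['t'],float),K(p),np.array(p['dist'],float))[0]; print(q)
for v in (155,160,165,170,173): print(v,world(p,180+335/3,v).round(3))
cv2.imwrite('pics/s2.png',cv2.resize(p['img'][90:310,180:400,::-1],None,fx=2.5,fy=2.5,interpolation=2))
```

```text
4.1 [0.58279546 0.0455571  0.1011069 ] [ 3.14153151e+00  1.30355203e-04 -4.54401747e-04] [0.19006602 0.41729783 0.39930309]
[[[291.27607335 193.78496222]]]
[[[291.3305386  186.01355443]]]
155 [0.577 0.034 0.172]
160 [0.576 0.031 0.162]
165 [0.577 0.033 0.151]
170 [0.577 0.034 0.141]
173 [0.577 0.033 0.135]
```

View pics/s2.png

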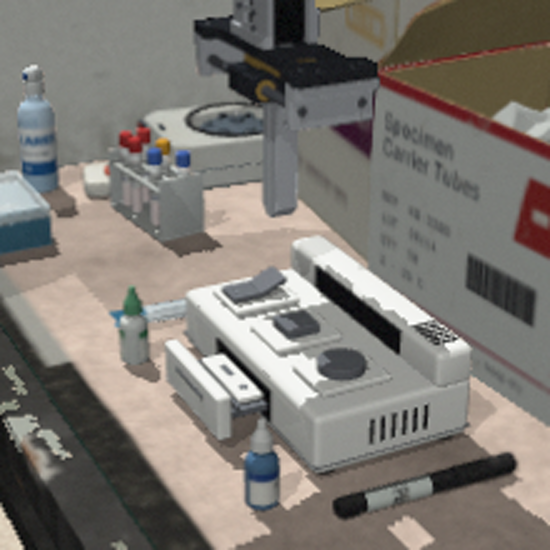

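The picture puts the tip at z≈0.133 (crop s2 280,213), while telemetry implies 0.084. x and y agree. I need to know whether the picture is stale or the telemetry is offset in z.

```bash
cat >> h.py <<'E'
def cloud(p):
    R=np.array(p['R']);t=np.array(p['t']);uu,vv=np.meshgrid(np.arange(560),np.arange(420))
    n=cv2.undistortPoints(np.stack([uu,vv],-1).reshape(-1,1,2).astype(float),K(p),np.array(p['dist'],float)).reshape(-1,2)
    return ((np.c_[n,np.ones(len(n))]*p['z_map'].reshape(-1)[:,None]-t)@R).reshape(420,560,3)
def tip():
    """lowest visible finger point in the side view, near the reported TCP"""
    p=viewer.camera('side'); o=telemetry.get_obs(); e=o['ee_pos']; W=cloud(p)
    m=(abs(W[...,0]-e[0])<.03)&(abs(W[...,1]-e[1])<.03)&(W[...,2]>.085)
    c=W[m]; lo=c[c[:,2]<c[:,2].min()+.02]
    print('t',o['time_s'],'ee',e.round(4),'F',o['force'].round(1),'lowest z',c[:,2].min().round(4),'mean xy',lo.mean(0).round(4),'x rng',lo[:,0].min().round(3),lo[:,0].max().round(3)); return p
E
python3 -c "
from h import *
for i in range(3): tip()
print(telemetry.get_obs()['qpos'])"
```

```text
t 4.2 ee [0.5835 0.0459 0.1023] F [-0.3  0.3  1.1] lowest z 0.1255 mean xy [0.579  0.0396 0.1365] x rng 0.571 0.592
t 4.25 ee [0.5836 0.046  0.1023] F [-0.2 -0.   0.2] lowest z 0.125 mean xy [0.579  0.0397 0.1367] x rng 0.572 0.592
t 4.3 ee [0.5835 0.0461 0.1021] F [-0.9 -0.7 -0.7] lowest z 0.1243 mean xy [0.579  0.0395 0.1367] x rng 0.572 0.592
[ 1.62585825e-02  4.50816776e-01  1.50850954e+00 -2.63043002e-05
  1.17994385e+00  1.58734968e+00]
```

Request:
{"op": "step_arm", "data": {
  "plan": [
    {"dx": 0, "dy": 0, "dz": -0.2, "rx": 0, "ry": 0, "rz": 0, "claw": 1},
    {"dx": 0, "dy": 0, "dz": 0, "rx": 0, "ry": 0, "rz": 0, "claw": 1},
    {"dx": 0, "dy": 0, "dz": 0, "rx": 0, "ry": 0, "rz": 0, "claw": 1}
  ]
}}

```text
time_s: 4.6
ee_pos: [0.5831, 0.0463, 0.121]
eef_rot: [-3.142, -0.001, -0.0]
force: [-0.8, -1.0, -0.6]
grip_width: 0.0004
grip_force: 0.0
```

```bash
python3 -c "
from h import *
tip()
print(telemetry.get_obs()['qpos'])"
```

```text
t 4.65 ee [0.5828 0.0463 0.1203] F [-0.3  0.1 -0.7] lowest z 0.144 mean xy [0.5792 0.04   0.1556] x rng 0.572 0.592
[ 1.66866037e-02  4.31522429e-01  1.49116474e+00 -2.07433534e-05
  1.21871279e+00  1.58762547e+00]
```

The offset is constant: the real tip is about 40 mm higher than ee_z − 0.017 says. The pictures don't lag, so I'll go down in small steps and trust contact force and camera.

Request:
{"op": "step_arm", "data": {
  "plan": [
    {"dx": 0, "dy": 0, "dz": 0.1, "rx": 0, "ry": 0, "rz": 0, "claw": 1},
    {"dx": 0, "dy": 0, "dz": 0.1, "rx": 0, "ry": 0, "rz": 0, "claw": 1},
    {"dx": 0, "dy": 0, "dz": 0.05, "rx": 0, "ry": 0, "rz": 0, "claw": 1},
    {"dx": 0, "dy": 0, "dz": 0.05, "rx": 0, "ry": 0, "rz": 0, "claw": 1},
    {"dx": 0, "dy": 0, "dz": 0, "rx": 0, "ry": 0, "rz": 0, "claw": 1},
    {"dx": 0, "dy": 0, "dz": 0, "rx": 0, "ry": 0, "rz": 0, "claw": 1}
  ]
}}

```text
time_s: 5.25
ee_pos: [0.5829, 0.0463, 0.0906]
eef_rot: [-3.142, -0.0, -0.0]
force: [0.4, -0.0, -0.4]
grip_width: 0.0007
grip_force: 0.0
```

```bash
python3 -c "
from h import *
tip()"
```

```text
t 5.3 ee [0.583  0.0463 0.0908] F [0.8 0.1 0.1] lowest z 0.1137 mean xy [0.5791 0.04   0.1251] x rng 0.572 0.592
```

Request:
{"op": "step_arm", "data": {
  "plan": [
    {"dx": 0, "dy": 0, "dz": 0.05, "rx": 0, "ry": 0, "rz": 0, "claw": 1},
    {"dx": 0, "dy": 0, "dz": 0.05, "rx": 0, "ry": 0, "rz": 0, "claw": 1},
    {"dx": 0, "dy": 0, "dz": 0.05, "rx": 0, "ry": 0, "rz": 0, "claw": 1},
    {"dx": 0, "dy": 0, "dz": 0.05, "rx": 0, "ry": 0, "rz": 0, "claw": 1},
    {"dx": 0, "dy": 0, "dz": 0.05, "rx": 0, "ry": 0, "rz": 0, "claw": 1},
    {"dx": 0, "dy": 0, "dz": 0, "rx": 0, "ry": 0, "rz": 0, "claw": 1},
    {"dx": 0, "dy": 0, "dz": 0, "rx": 0, "ry": 0, "rz": 0, "claw": 1}
  ]
}}

```text
time_s: 6.0
ee_pos: [0.5828, 0.0463, 0.0655]
eef_rot: [-3.142, 0.0, -0.0]
force: [-0.9, -0.1, -0.0]
grip_width: 0.0004
grip_force: 0.0
```

Run:
```python
from h import *
p=tip(); cv2.imwrite('pics/s3.png',cv2.resize(p['img'][140:290,200:400,::-1],None,fx=4,fy=4,interpolation=2))
```

```text
t 6.05 ee [0.5829 0.0463 0.0657] F [-0.1 -0.4  0.8] lowest z 0.0868 mean xy [0.5786 0.0403 0.099 ] x rng 0.571 0.592
```

View pics/s3.png

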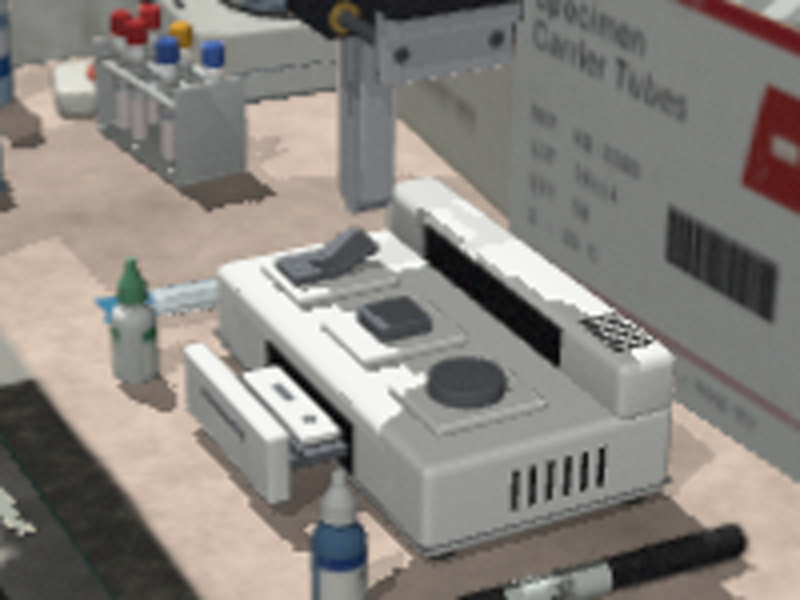

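Camera confirms: the tip (s3 crop 368,208) hovers just above the rocker's rear end (355,235). I'll continue down, 2 mm further forward.

Request:
{"op": "step_arm", "data": {
  "plan": [
    {"dx": -0.02, "dy": 0, "dz": 0.05, "rx": 0, "ry": 0, "rz": 0, "claw": 1},
    {"dx": 0, "dy": 0, "dz": 0.04, "rx": 0, "ry": 0, "rz": 0, "claw": 1},
    {"dx": 0, "dy": 0, "dz": 0.03, "rx": 0, "ry": 0, "rz": 0, "claw": 1},
    {"dx": 0, "dy": 0, "dz": 0.03, "rx": 0, "ry": 0, "rz": 0, "claw": 1},
    {"dx": 0, "dy": 0, "dz": 0, "rx": 0, "ry": 0, "rz": 0, "claw": 1}
  ]
}}

```text
time_s: 6.55
ee_pos: [0.5809, 0.0463, 0.0503]
eef_rot: [-3.142, -0.0, -0.0]
force: [0.7, -0.1, 0.1]
grip_width: 0.0006
grip_force: 0.2
```

Request:
{"op": "step_arm", "data": {
  "plan": [
    {"dx": 0, "dy": 0, "dz": 0.03, "rx": 0, "ry": 0, "rz": 0, "claw": 1},
    {"dx": 0, "dy": 0, "dz": 0.03, "rx": 0, "ry": 0, "rz": 0, "claw": 1},
    {"dx": 0, "dy": 0, "dz": 0.03, "rx": 0, "ry": 0, "rz": 0, "claw": 1},
    {"dx": 0, "dy": 0, "dz": 0, "rx": 0, "ry": 0, "rz": 0, "claw": 1}
  ]
}}

```text
time_s: 6.95
ee_pos: [0.5812, 0.0463, 0.0416]
eef_rot: [-3.142, -0.001, -0.0]
force: [2.8, -0.2, 2.1]
grip_width: 0.0004
grip_force: 1.2
```

Contact. Continuing gently.

Request:
{"op": "step_arm", "data": {
  "plan": [
    {"dx": 0, "dy": 0, "dz": 0.03, "rx": 0, "ry": 0, "rz": 0, "claw": 1},
    {"dx": 0, "dy": 0, "dz": 0.02, "rx": 0, "ry": 0, "rz": 0, "claw": 1},
    {"dx": 0, "dy": 0, "dz": 0, "rx": 0, "ry": 0, "rz": 0, "claw": 1}
  ]
}}

```text
time_s: 7.25
ee_pos: [0.5817, 0.0463, 0.0406]
eef_rot: [3.141, -0.003, -0.0]
force: [-14.8, -0.9, 43.6]
grip_width: 0.0006
grip_force: 21.6
```

Request:
{"op": "step_arm", "data": {
  "plan": [
    {"dx": 0, "dy": 0, "dz": 0.02, "rx": 0, "ry": 0, "rz": 0, "claw": 1},
    {"dx": 0, "dy": 0, "dz": 0.01, "rx": 0, "ry": 0, "rz": 0, "claw": 1},
    {"dx": 0, "dy": 0, "dz": 0, "rx": 0, "ry": 0, "rz": 0, "claw": 1}
  ]
}}

```text
time_s: 7.55
ee_pos: [0.582, 0.0463, 0.04]
eef_rot: [3.141, -0.004, 0.0]
force: [-28.0, -1.2, 69.3]
grip_width: 0.0002
grip_force: 34.9
```

Request:
{"op": "step_arm", "data": {
  "plan": [
    {"dx": 0, "dy": 0, "dz": -0.08, "rx": 0, "ry": 0, "rz": 0, "claw": 1},
    {"dx": 0, "dy": 0, "dz": -0.2, "rx": 0, "ry": 0, "rz": 0, "claw": 1},
    {"dx": 0, "dy": 0, "dz": -0.3, "rx": 0, "ry": 0, "rz": 0, "claw": 1},
    {"dx": 0, "dy": 0, "dz": -0.2, "rx": 0, "ry": 0, "rz": 0, "claw": 1},
    {"dx": 0, "dy": 0, "dz": 0, "rx": 0, "ry": 0, "rz": 0, "claw": 1}
  ]
}}

```text
time_s: 8.05
ee_pos: [0.5816, 0.0464, 0.1137]
eef_rot: [-3.142, -0.003, -0.0]
force: [-0.6, 0.6, 0.5]
grip_width: 0.0007
grip_force: 0.0
```

Run:
```python
from h import *
p=tip(); cv2.imwrite('pics/s4.png',cv2.resize(p['img'][140:290,200:400,::-1],None,fx=4,fy=4,interpolation=2))
W=cloud(p)
for u,v in ((273,206),(280,204),(288,201)): print(W[v,u].round(3))
```

```text
t 8.1 ee [0.5808 0.0464 0.1118] F [ 0.8 -0.7  0.1] lowest z 0.1362 mean xy [0.5776 0.0402 0.1479] x rng 0.57 0.591
[0.548 0.059 0.059]
[0.558 0.046 0.067]
[0.58  0.054 0.065]
```

View pics/s4.png

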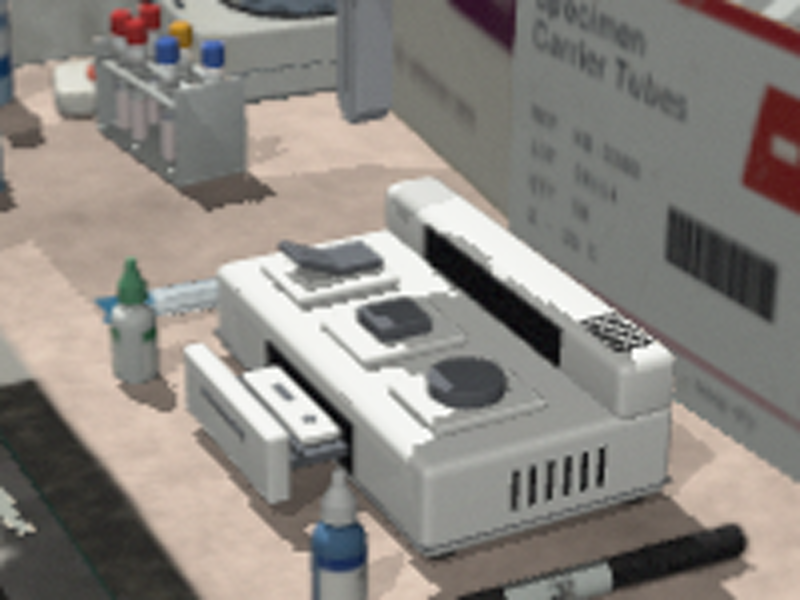

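The rocker is on: its rear half is level and the front half is raised (s4 crop 290,250). Next is the tray: up and forward to x≈0.43, y≈-0.022, then down to a tip height of about 25 mm.

Request:
{"op": "step_arm", "data": {
  "plan": [
    {"dx": -0.3, "dy": 0.14, "dz": 0, "rx": 0, "ry": 0, "rz": 0, "claw": 1},
    {"dx": -0.3, "dy": 0.14, "dz": 0, "rx": 0, "ry": 0, "rz": 0, "claw": 1},
    {"dx": -0.3, "dy": 0.14, "dz": 0, "rx": 0, "ry": 0, "rz": 0, "claw": 1},
    {"dx": -0.3, "dy": 0.14, "dz": 0, "rx": 0, "ry": 0, "rz": 0, "claw": 1},
    {"dx": -0.31, "dy": 0.12, "dz": 0, "rx": 0, "ry": 0, "rz": 0, "claw": 1},
    {"dx": 0, "dy": 0, "dz": 0, "rx": 0, "ry": 0, "rz": 0, "claw": 1},
    {"dx": 0, "dy": 0, "dz": 0, "rx": 0, "ry": 0, "rz": 0, "claw": 1}
  ]
}}

```text
time_s: 8.8
ee_pos: [0.4294, -0.0217, 0.1108]
eef_rot: [-3.141, 0.001, -0.001]
force: [-0.0, -0.7, 0.3]
grip_width: 0.0006
grip_force: 0.0
```

Request:
{"op": "step_arm", "data": {
  "plan": [
    {"dx": 0, "dy": 0, "dz": 0.2, "rx": 0, "ry": 0, "rz": 0, "claw": 1},
    {"dx": 0, "dy": 0, "dz": 0.2, "rx": 0, "ry": 0, "rz": 0, "claw": 1},
    {"dx": 0, "dy": 0, "dz": 0.2, "rx": 0, "ry": 0, "rz": 0, "claw": 1},
    {"dx": 0, "dy": 0, "dz": 0.1, "rx": 0, "ry": 0, "rz": 0, "claw": 1},
    {"dx": 0, "dy": 0, "dz": 0, "rx": 0, "ry": 0, "rz": 0, "claw": 1},
    {"dx": 0, "dy": 0, "dz": 0, "rx": 0, "ry": 0, "rz": 0, "claw": 1}
  ]
}}

```text
time_s: 9.4
ee_pos: [0.4303, -0.0215, 0.0418]
eef_rot: [-3.142, 0.0, 0.0]
force: [0.2, -0.3, -0.0]
grip_width: 0.0004
grip_force: 0.0
```

Run:
```python
from h import *
p=viewer.camera('side'); o=telemetry.get_obs(); print(o['ee_pos'],o['force'])
cv2.imwrite('pics/s5.png',cv2.resize(p['img'][140:320,160:360,::-1],None,fx=3,fy=3,interpolation=2))
```

```text
[ 0.43044546 -0.02159567  0.04214902] [-0.09534958 -0.39152825 -0.06702666]
```

View pics/s5.png

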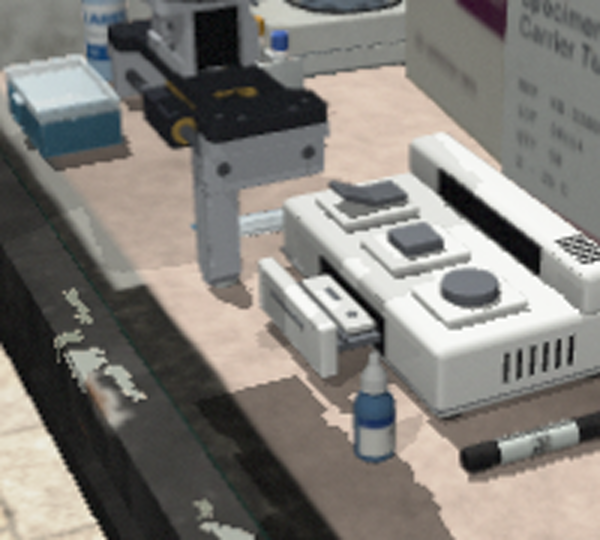

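The finger (s5 crop 220,280) stands in front of the tray panel (300,320), clear of both bottles. Going down, then pushing.

Request:
{"op": "step_arm", "data": {
  "plan": [
    {"dx": 0, "dy": 0, "dz": 0.2, "rx": 0, "ry": 0, "rz": 0, "claw": 1},
    {"dx": 0, "dy": 0, "dz": 0.1, "rx": 0, "ry": 0, "rz": 0, "claw": 1},
    {"dx": 0, "dy": 0, "dz": 0.1, "rx": 0, "ry": 0, "rz": 0, "claw": 1},
    {"dx": 0, "dy": 0, "dz": 0, "rx": 0, "ry": 0, "rz": 0, "claw": 1},
    {"dx": 0.1, "dy": 0, "dz": 0, "rx": 0, "ry": 0, "rz": 0, "claw": 1},
    {"dx": 0.1, "dy": 0, "dz": 0, "rx": 0, "ry": 0, "rz": 0, "claw": 1},
    {"dx": 0.05, "dy": 0, "dz": 0, "rx": 0, "ry": 0, "rz": 0, "claw": 1},
    {"dx": 0.05, "dy": 0, "dz": 0, "rx": 0, "ry": 0, "rz": 0, "claw": 1},
    {"dx": 0.05, "dy": 0, "dz": 0, "rx": 0, "ry": 0, "rz": 0, "claw": 1},
    {"dx": 0, "dy": 0, "dz": 0, "rx": 0, "ry": 0, "rz": 0, "claw": 1}
  ]
}}

```text
time_s: 10.45
ee_pos: [0.4652, -0.0216, 0.0015]
eef_rot: [-3.142, 0.0, -0.0]
force: [-0.1, 0.0, 0.2]
grip_width: 0.0001
grip_force: 0.0
```

Request:
{"op": "step_arm", "data": {
  "plan": [
    {"dx": 0.05, "dy": 0, "dz": 0, "rx": 0, "ry": 0, "rz": 0, "claw": 1},
    {"dx": 0.05, "dy": 0, "dz": 0, "rx": 0, "ry": 0, "rz": 0, "claw": 1},
    {"dx": 0.05, "dy": 0, "dz": 0, "rx": 0, "ry": 0, "rz": 0, "claw": 1},
    {"dx": 0.05, "dy": 0, "dz": 0, "rx": 0, "ry": 0, "rz": 0, "claw": 1},
    {"dx": 0, "dy": 0, "dz": 0, "rx": 0, "ry": 0, "rz": 0, "claw": 1}
  ]
}}

```text
time_s: 10.95
ee_pos: [0.4856, -0.0217, 0.0016]
eef_rot: [3.142, -0.001, -0.0]
force: [-1.1, -0.1, 0.4]
grip_width: 0.0005
grip_force: 0.0
```

Request:
{"op": "step_arm", "data": {
  "plan": [
    {"dx": 0.04, "dy": 0, "dz": 0, "rx": 0, "ry": 0, "rz": 0, "claw": 1},
    {"dx": 0.04, "dy": 0, "dz": 0, "rx": 0, "ry": 0, "rz": 0, "claw": 1},
    {"dx": 0.03, "dy": 0, "dz": 0, "rx": 0, "ry": 0, "rz": 0, "claw": 1},
    {"dx": 0, "dy": 0, "dz": 0, "rx": 0, "ry": 0, "rz": 0, "claw": 1}
  ]
}}

```text
time_s: 11.35
ee_pos: [0.4964, -0.0217, 0.0016]
eef_rot: [3.142, -0.001, -0.0]
force: [-0.1, 0.3, -0.4]
grip_width: 0.0003
grip_force: 0.0
```

Request:
{"op": "step_arm", "data": {
  "plan": [
    {"dx": 0.03, "dy": 0, "dz": 0, "rx": 0, "ry": 0, "rz": 0, "claw": 1},
    {"dx": 0, "dy": 0, "dz": 0, "rx": 0, "ry": 0, "rz": 0, "claw": 1}
  ]
}}

```text
time_s: 11.55
ee_pos: [0.4966, -0.0216, 0.0015]
eef_rot: [-3.141, 0.006, -0.0]
force: [-19.8, -1.3, 14.8]
grip_width: 0.0003
grip_force: 9.6
```

Hard stop at the predicted place. Retreating and rising.

Request:
{"op": "step_arm", "data": {
  "plan": [
    {"dx": -0.2, "dy": 0, "dz": 0, "rx": 0, "ry": 0, "rz": 0, "claw": 1},
    {"dx": -0.13, "dy": 0, "dz": 0, "rx": 0, "ry": 0, "rz": 0, "claw": 1},
    {"dx": 0, "dy": 0, "dz": -0.3, "rx": 0, "ry": 0, "rz": 0, "claw": 1},
    {"dx": 0, "dy": 0, "dz": -0.3, "rx": 0, "ry": 0, "rz": 0, "claw": 1},
    {"dx": 0, "dy": 0, "dz": -0.3, "rx": 0, "ry": 0, "rz": 0, "claw": 1},
    {"dx": 0, "dy": 0, "dz": 0, "rx": 0, "ry": 0, "rz": 0, "claw": 1},
    {"dx": 0, "dy": 0, "dz": 0, "rx": 0, "ry": 0, "rz": 0, "claw": 1}
  ]
}}

```text
time_s: 12.25
ee_pos: [0.4662, -0.0217, 0.0918]
eef_rot: [3.141, -0.002, -0.0]
force: [0.5, -0.4, -0.1]
grip_width: 0.0004
grip_force: 0.0
```

Run:
```python
from h import *
p=viewer.camera('side'); o=telemetry.get_obs(); print(o['ee_pos'],o['force'])
cv2.imwrite('pics/s6.png',cv2.resize(p['img'][170:320,200:400,::-1],None,fx=4,fy=4,interpolation=2))
```

```text
[ 0.46567157 -0.02161571  0.09102462] [-0.93880384  0.3430841   0.03329306]
```

View pics/s6.png

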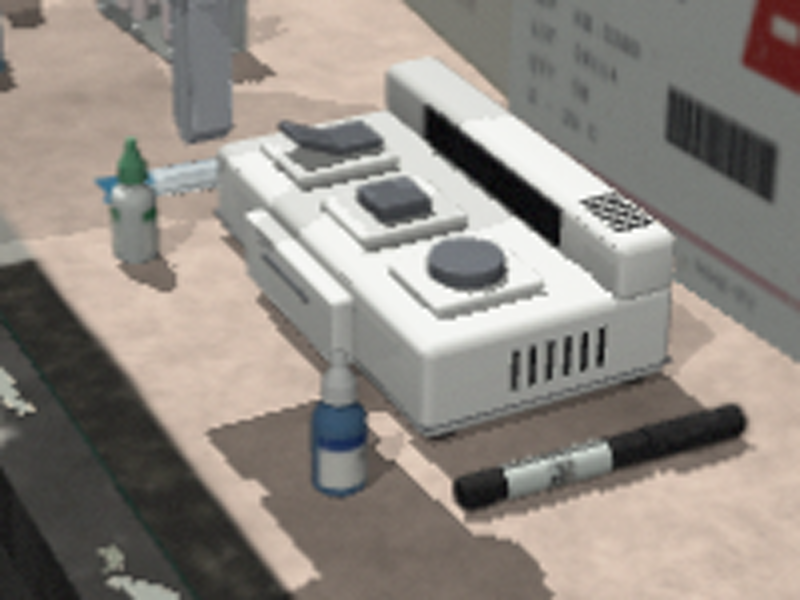

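The tray is home against the housing (s6 crop 300,280), the rocker is on and the bottles are unmoved. Now the round key (465,262).

Request:
{"op": "step_arm", "data": {
  "plan": [
    {"dx": 0.25, "dy": 0.18, "dz": 0, "rx": 0, "ry": 0, "rz": 0, "claw": 1},
    {"dx": 0.25, "dy": 0.18, "dz": 0, "rx": 0, "ry": 0, "rz": 0, "claw": 1},
    {"dx": 0.25, "dy": 0.18, "dz": 0, "rx": 0, "ry": 0, "rz": 0, "claw": 1},
    {"dx": 0.22, "dy": 0.16, "dz": 0, "rx": 0, "ry": 0, "rz": 0, "claw": 1},
    {"dx": 0, "dy": 0, "dz": 0, "rx": 0, "ry": 0, "rz": 0, "claw": 1},
    {"dx": 0, "dy": 0, "dz": 0.2, "rx": 0, "ry": 0, "rz": 0, "claw": 1},
    {"dx": 0, "dy": 0, "dz": 0.16, "rx": 0, "ry": 0, "rz": 0, "claw": 1},
    {"dx": 0, "dy": 0, "dz": 0, "rx": 0, "ry": 0, "rz": 0, "claw": 1},
    {"dx": 0, "dy": 0, "dz": 0, "rx": 0, "ry": 0, "rz": 0, "claw": 1}
  ]
}}

```text
time_s: 13.2
ee_pos: [0.5624, -0.0913, 0.0553]
eef_rot: [-3.141, 0.001, 0.0]
force: [0.2, -0.6, 0.2]
grip_width: 0.0004
grip_force: 0.0
```

Run:
```python
from h import *
p=viewer.camera('side'); o=telemetry.get_obs(); print(o['ee_pos'],o['force'])
cv2.imwrite('pics/s7.png',cv2.resize(p['img'][170:320,200:400,::-1],None,fx=4,fy=4,interpolation=2))
```

```text
[ 0.56279581 -0.09148056  0.05594735] [-0.91780084  0.30944523 -0.36215883]
```

View pics/s7.png

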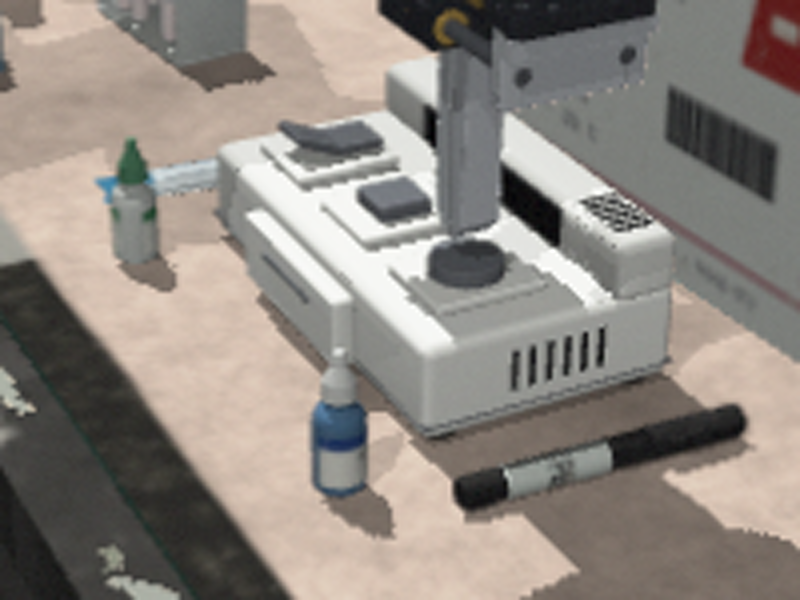

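The tip (s7 crop 470,235) is right over the round key (466,262). Pressing.

Request:
{"op": "step_arm", "data": {
  "plan": [
    {"dx": 0, "dy": 0, "dz": 0.06, "rx": 0, "ry": 0, "rz": 0, "claw": 1},
    {"dx": 0, "dy": 0, "dz": 0.05, "rx": 0, "ry": 0, "rz": 0, "claw": 1},
    {"dx": 0, "dy": 0, "dz": 0.04, "rx": 0, "ry": 0, "rz": 0, "claw": 1},
    {"dx": 0, "dy": 0, "dz": 0.03, "rx": 0, "ry": 0, "rz": 0, "claw": 1},
    {"dx": 0, "dy": 0, "dz": 0.02, "rx": 0, "ry": 0, "rz": 0, "claw": 1},
    {"dx": 0, "dy": 0, "dz": 0, "rx": 0, "ry": 0, "rz": 0, "claw": 1}
  ]
}}

```text
time_s: 13.85
ee_pos: [0.563, -0.0917, 0.0369]
eef_rot: [3.142, -0.0, -0.0]
force: [-7.5, 1.7, 17.6]
grip_width: 0.0002
grip_force: 8.6
```

Bottomed out at 17 N; adding a touch more and holding 1.2 s.

Request:
{"op": "step_arm", "data": {
  "plan": [
    {"dx": 0, "dy": 0, "dz": 0.01, "rx": 0, "ry": 0, "rz": 0, "claw": 1},
    {"dx": 0, "dy": 0, "dz": 0, "rx": 0, "ry": 0, "rz": 0, "claw": 1},
    {"dx": 0, "dy": 0, "dz": 0, "rx": 0, "ry": 0, "rz": 0, "claw": 1},
    {"dx": 0, "dy": 0, "dz": 0, "rx": 0, "ry": 0, "rz": 0, "claw": 1},
    {"dx": 0, "dy": 0, "dz": 0, "rx": 0, "ry": 0, "rz": 0, "claw": 1},
    {"dx": 0, "dy": 0, "dz": 0, "rx": 0, "ry": 0, "rz": 0, "claw": 1},
    {"dx": 0, "dy": 0, "dz": 0, "rx": 0, "ry": 0, "rz": 0, "claw": 1},
    {"dx": 0, "dy": 0, "dz": 0, "rx": 0, "ry": 0, "rz": 0, "claw": 1},
    {"dx": 0, "dy": 0, "dz": 0, "rx": 0, "ry": 0, "rz": 0, "claw": 1},
    {"dx": 0, "dy": 0, "dz": 0, "rx": 0, "ry": 0, "rz": 0, "claw": 1}
  ]
}}

```text
time_s: 14.85
ee_pos: [0.5631, -0.0917, 0.0366]
eef_rot: [3.141, -0.001, -0.0]
force: [-10.5, 2.2, 26.1]
grip_width: 0.0002
grip_force: 12.7
```

Request:
{"op": "step_arm", "data": {
  "plan": [
    {"dx": 0, "dy": 0, "dz": 0, "rx": 0, "ry": 0, "rz": 0, "claw": 1},
    {"dx": 0, "dy": 0, "dz": 0, "rx": 0, "ry": 0, "rz": 0, "claw": 1},
    {"dx": 0, "dy": 0, "dz": -0.08, "rx": 0, "ry": 0, "rz": 0, "claw": 1},
    {"dx": 0, "dy": 0, "dz": -0.2, "rx": 0, "ry": 0, "rz": 0, "claw": 1},
    {"dx": 0, "dy": 0, "dz": -0.3, "rx": 0, "ry": 0, "rz": 0, "claw": 1},
    {"dx": 0, "dy": 0, "dz": -0.3, "rx": 0, "ry": 0, "rz": 0, "claw": 1},
    {"dx": 0, "dy": 0, "dz": 0, "rx": 0, "ry": 0, "rz": 0, "claw": 1},
    {"dx": 0, "dy": 0, "dz": 0, "rx": 0, "ry": 0, "rz": 0, "claw": 1},
    {"dx": 0, "dy": 0, "dz": 0, "rx": 0, "ry": 0, "rz": 0, "claw": 1}
  ]
}}

```text
time_s: 15.75
ee_pos: [0.5622, -0.0916, 0.1213]
eef_rot: [-3.141, 0.002, -0.0]
force: [-0.1, 1.2, -0.7]
grip_width: 0.0007
grip_force: 0.0
```

Run:
```python
from h import *
p=viewer.camera('side'); o=telemetry.get_obs(); print(o['ee_pos'],o['force'])
W=cloud(p)
for n,x,y in (('round',.563,-.092),('square',.563,-.022),('rear',.58,.048),('front',.545,.048)):
    m=(np.hypot(W[...,0]-x,W[...,1]-y)<.008)&(W[...,2]<.09); print(n,np.median(W[m][:,2]).round(4))
cv2.imwrite('pics/s8.png',cv2.resize(p['img'][170:320,200:400,::-1],None,fx=4,fy=4,interpolation=2))
```

```text
[ 0.56221922 -0.09157067  0.12123311] [-0.13828926  0.69758341 -0.0015451 ]
round 0.0663
square 0.0664
rear 0.0642
front 0.0643
```

View pics/s8.png

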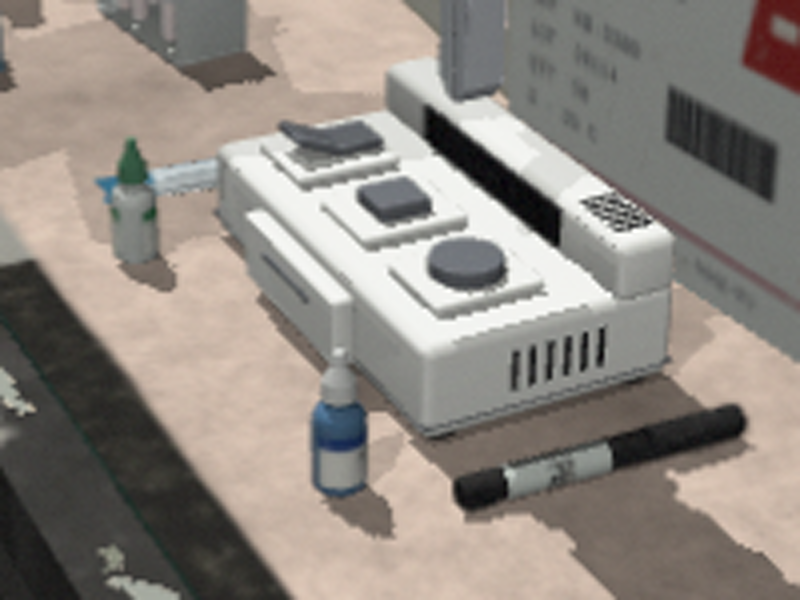

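The rocker is on, the tray is home and both keys are up (z 66 mm). The loose items are unmoved and the arm is clear.

```bash
python3 -c "
from h import *
print(hand_in())"
```

```text
the job is handed in; nothing more can be done
None
```

The job is handed in: rocker on, tray pushed home, start key held fully down for over a second and released, with both keys up and the loose items unmoved in the last picture; the hand-in returned no verdict, and the fingertips sat about 40 mm higher than the reported TCP height implied, so I set heights by camera and contact force.

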